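# Isolate the vacuum pump and set the bleed on a bench manifold

## Robot

A 7-joint arm with a two-finger parallel gripper is mounted at the origin on a cart in front of the work surface, level with it; the furniture and walls round the work are solid. World frame = base frame: x ahead of the robot, y to its left, z up, the work surface at z = 0. Lengths are in m, angles in rad, forces in N, time in s.
With the tool pointing down it reaches from about 0.4 to 0.85 m from the base axis. Payload 10.4 kg.
Tool frame: the origin (TCP) lies midway between the tips of the shut fingers; the grasp point (between the pads) lies 19 mm behind it; z points along the fingers, x is the direction in which the jaws open and shut, and the axes are right-handed (so a half turn about z gives the same grasp; the last joint's range is limited). The gripper opens to 85 mm and grips with 20 to 120 N. Pads are 22 mm wide; open, the fingers measure 114 mm over their backs; the gripper's body (76 mm by 85 mm) begins 54 mm behind the grasp point. The pads swing forward as they close: fully open they stand 13 mm farther back than shut.
Start: joints at [1.181, 0.332, -0.065, 1.46, 0.022, 1.35, -0.088], TCP at [0.224, -0.583, 0.231] pointing down, gripper open.
Joint ranges: [-2.6, 2.6], [-0.5, 2.12], [-1.47, 1.34], [0.16, 2.42], [-1.27, 4.41], [0.06, 2.06], [-2.6, 2.6]. Speed limits (rad/s): [2.22, 2.22, 2.79, 2.79, 3.14, 3.14, 3.14].

## Interface

Orientations are given as a unit quaternion [x, y, z, w].
In Python, from workcell import telemetry, eyes, order gives the robot as it stands.
- The arm moves only by the tool servo_tool, never from a script. Its argument "deltas" is a list of rows, each a list of 3 entries, a list of its own where there are three numbers: the shift along the tool's x, y, z in cm, then the turn about the tool's z in rad, then the finger opening in cm, from 0 to 8.54. A call has 1 to 12 rows; each row shifts and turns the pose as measured when the row begins, along the tool's axes as they then stand; what a row does not reach is not made up. A row lasts 1/12 s, in which the tool goes at most 41.7 mm and 7.16 degrees, less where a joint would pass 70% of its speed; a pose out of reach is approached as far as the arm can. A call is refused whole if a number of a shift passes 4.17 or a number of a turn 0.125, either way. A call with a gripper value outside its range is refused whole. The fingers move at their own pace and stop on an object; "force" is the grip in N (left out, the last holds). Time passes only in rows, so rows that do not move let the fingers close. It gives the time, the measured TCP pose, the force and the opening at its end, in the units of the state.
- telemetry.get_obs(): the state, without advancing time (a new reading comes with each control period).
- eyes.camera(name): name is "scene" or "side" or "wrist"; returns (picture, depth): 420x560x3 uint8, blue, green, red; 420x560 float32, m along the optical axis (not along the pixel's ray), 0 where there is no reading.
- eyes.calibration(name): a dict with "fx", "fy", "cx", "cy" (pixels), "rvec" (rotation vector, rad) and "tvec" (3), from world to camera coordinates, as OpenCV has them. Camera axes: x right, y down, z forward; pixel columns grow to the right and rows downward; lengths in m; the calibration is good to about 2 mm. A picture is of the moment at which its call begins: read the wrist's pose just before it. calibration takes no time and is no camera call; for the wrist camera it gives the pose at the moment of the call.
- order.hand_in(): hands the job in, once; it reports no verdict.
The state is a dict: "clock": time; "joint_pos": joint angles; "joint_velocities": joint speeds; "tau": joint torques, N m; "position": TCP position; "ee_rot": TCP orientation; "ft_force": force on the tool from outside, world axes, zero at the start; "torque": the same for the moment, N m; "grip_width": opening from 0.0 (shut) to 1.0 (fully open).
Only numpy, scipy, OpenCV 4.12 (cv2) and the standard library are available. Lean on these libraries where they do the work, as an engineer would, in place of code of your own. Each camera call takes 0.05 s, during which the arm holds its last target. There are 200 camera calls.

## Task

The flasks are de-aired, so let air slowly back into the vacuum manifold. With a fingertip push the blue lever (pump valve) round until it is fully shut, square across its pipe against its stop; only then push the yellow lever (vent valve) from shut to half open, 45 degrees, centred over the green band of its quadrant plate, and never far past it, or the rush of air throws the samples about. Push only, do not pinch a lever between the fingers, and leave the two black levers and the things standing round the manifold as they are.

Things in the scene. Friction and masses are not known exactly. Their poses are not given: they have to be found in the camera images.
- manifold: fixed vacuum manifold: aluminium base plate 178 x 500 x 8 mm with a steel tube (28 mm, axis 42 mm up) along it and a gauge at its -y end (below 85 mm). Origin under the tube's middle at worktop level; x away from the robot, y along the tube, z up. Four ball valves with levers stand 125 mm apart, 70 mm from the tube on its -x side, in an order that changes
- pump_valve: brass ball valve of the pump line, blue lever: fixed; origin on the vertical stem axis at worktop level, z up, its pipe runs along x (-x is the free end, +x the common tube 70 mm away). All of it but the lever lies below 75 mm; outside 43 mm from the stem axis all of it lies below 62 mm
- pump_lever (a joint): blue lever of the pump valve. Joint = opening angle, rad: 0 = shut, pointing along +y of its valve body; 1.571 = open, pointing along its -x (to the robot side); a stop at both. Opens counter-clockwise from above. Starts at 1.2 to 1.57. Friction 0.18 N m (3 N at the sleeve), no spring, stays where left. Blue sleeve 14 mm wide, 28 to 80 mm from the stem axis, 76 to 88 mm above the worktop
- pump_shutting_flank (a point): flank of the blue sleeve that is pushed to shut the pump valve; the middle of that flat face (54 mm from the stem axis, 82 mm above the worktop); turns with the lever; the face looks along -x of this frame, y runs along the lever to its tip, z up. Face 52 mm long, 12 mm high (76 to 88 mm above the worktop)
- pump_opening_flank (a point): flank of the blue sleeve that is pushed to open the pump valve; the middle of that flat face (54 mm from the stem axis, 82 mm above the worktop); turns with the lever; the face looks along +x of this frame, y runs along the lever to its tip, z up. Face 52 mm long, 12 mm high (76 to 88 mm above the worktop)
- vent_valve: brass ball valve of the air vent, yellow lever, copper silencer, quadrant plate (42 mm radius) white with a green band at 45 degrees under the lever: fixed; origin on the vertical stem axis at worktop level, z up, its pipe runs along x (-x is the free end, +x the common tube 70 mm away). All of it but the lever lies below 75 mm; outside 43 mm from the stem axis all of it lies below 62 mm
- vent_lever (a joint): yellow lever of the vent valve. Joint = opening angle, rad: 0 = shut, pointing along +y of its valve body; 1.571 = open, pointing along its -x (to the robot side); a stop at both. Opens counter-clockwise from above. 0.785 = half open, centred over the green band. Starts shut (0 to 0.1). Same size, sleeve heights and stiffness as the blue lever
- vent_opening_flank (a point): flank of the yellow sleeve that is pushed to open the vent valve; the middle of that flat face (54 mm from the stem axis, 82 mm above the worktop); turns with the lever; the face looks along +x of this frame, y runs along the lever to its tip, z up. Face 52 mm long, 12 mm high (76 to 88 mm above the worktop)
- vent_shutting_flank (a point): flank of the yellow sleeve that is pushed to shut the vent valve; the middle of that flat face (54 mm from the stem axis, 82 mm above the worktop); turns with the lever; the face looks along -x of this frame, y runs along the lever to its tip, z up. Face 52 mm long, 12 mm high (76 to 88 mm above the worktop)
- line_a_tip (a point): tip of the black lever of one flask line (starts open, in line with its pipe), 80 mm from its stem axis, 82 mm up; same size as the blue lever; not to be moved
- line_b_tip (a point): tip of the black lever of the other, idle flask line (starts shut, across its pipe), 80 mm from its stem axis, 82 mm up; same size as the blue lever; not to be moved
- jar: sample jar with a blue cap, 45 mm diameter, 63 mm tall, in front of the manifold; origin under its middle; loose, leave alone
- crucible: white crucible, 44 mm diameter, 36 mm tall, in front of the manifold; origin under its middle; loose, leave alone
- weight: small brass weight, 21 mm diameter, 24 mm tall, behind the manifold; origin under its middle; loose, leave alone
There are look-alikes about, which are no part of the job. Leave any turquoise look-alike of the pump_valve alone.

How it is judged:
On the way, in this order (a step that is already met when the one before it is completed fails the run):
1. the blue pump lever is pushed fully shut while the yellow vent is still shut (value of joint pump_lever below 0.09 rad and value of joint vent_lever below 0.2 rad), for 0.2 s.
2. the yellow vent lever stands half open (value of joint pump_lever below 0.09 rad and value of joint vent_lever between 0.655 and 0.915 rad), for 0.3 s.
At the end, for the whole second after the job is handed in: the pump lever is within 0.09 rad (5 degrees) of fully shut, the vent lever at rest at 0.785 rad (45 degrees) plus or minus 0.13 rad (7.5 degrees), the tips of both black levers within 8 mm and jar, crucible and weight within 20 mm of where they began (all of step 2 and velocity of joint vent_lever between -0.05 and 0.05 rad/s and distance of each of line_a_tip, line_b_tip from where it was at the start of the episode below 0.008 m and distance of each of jar, crucible, weight from where it was at the start of the episode below 0.02 m); the robot touches nothing.
It fails at once if the vent is opened (over 0.2 rad) while the pump valve is not shut (over 0.12 rad) (value of joint vent_lever above 0.2 rad and value of joint pump_lever above 0.12 rad).
It fails at once if the vent is opened beyond 63 degrees (1.1 rad) (value of joint vent_lever above 1.1 rad).
It fails at once if a lever is pinched: the fingers press on both its flanks at once ((contact force between the fingers and pump_lever_c1 above 2 N and contact force between the fingers and pump_lever_c2 above 2 N) or (contact force between the fingers and vent_lever_c1 above 2 N and contact force between the fingers and vent_lever_c2 above 2 N)).
It fails at once if a black lever is moved (distance of any of line_a_tip, line_b_tip from where it was at the start of the episode above 0.008 m).
It fails at once if a bystander is moved, lifted or knocked (distance of any of jar, crucible, weight from where it was at the start of the episode above 0.02 m).
It also fails if it takes over 51 s, if anything falls off the work surface, if the arm or the gripper's body presses on something with over 40 N, if the wrist force passes 120 N, or if a joint passes its speed limit or range.

## Working session

There is one attempt and no reset: what is moved stays moved. The work goes in short steps, Python scripts to look and compute and a tool call to move; the robot and the scene stay as the last step left them, time stands still between calls to the robot, and variables do not carry over. Pictures are saved under pics/ and viewed, about 8 in all and at most 12, crops included, and the job is handed in when it is done.

Besides the shell and the picture viewer there is one more tool, called after ">>>" by a JSON object that holds its "method" and its "body", one argument or row to a line. servo_tool: Moves the arm, as the interface text tells. Its arguments: {"type":"object","properties":{"deltas":{"type":"array"},"force":{"type":"number"}},"required":["deltas"]}

```bash
mkdir -p pics; cat > h.py <<'E'
import numpy as np, cv2
from workcell import telemetry, eyes, order
def cam(n):
    im,d=eyes.camera(n); return im,d,eyes.calibration(n)
def cloud(d,c):
    v,u=np.mgrid[:d.shape[0],:d.shape[1]]
    P=np.stack([(u-c['cx'])/c['fx']*d,(v-c['cy'])/c['fy']*d,d],-1)
    R=cv2.Rodrigues(np.array(c['rvec'],float))[0]
    return (P-np.array(c['tvec']).ravel())@R
def plane(u,v,z,c):
    R=cv2.Rodrigues(np.array(c['rvec'],float))[0]; o=-R.T@np.array(c['tvec']).ravel()
    r=R.T@np.array([(u-c['cx'])/c['fx'],(v-c['cy'])/c['fy'],1]); return o+r*(z-o[2])/r[2]
E
python3 - <<'E'
from h import *
s=telemetry.get_obs(); print(s)
for n in('scene','side'):
    im,d,c=cam(n); cv2.imwrite(f'pics/{n}0.png',im); np.savez(f'{n}0.npz',im=im,P=cloud(d,c),d=d)
E
```

```text
{'clock': 0.0, 'joint_pos': array([ 1.1814098 ,  0.33285589, -0.06472025,  1.46093156,  0.02158017,
        1.3499223 , -0.08851866]), 'joint_velocities': array([ 0.00135237,  0.00069277, -0.00011296, -0.00117018,  0.00110086,
       -0.00111288, -0.00033621]), 'tau': array([ 3.99683086e-05, -6.25453591e+01,  4.88818204e-02, -3.91607344e+01,
        1.61883520e-02,  9.90855420e-03,  4.28778753e-05]), 'position': array([ 0.22401178, -0.58306873,  0.23053062]), 'ee_rot': array([ 8.24206485e-01, -5.66288940e-01, -5.97627148e-04, -3.85607068e-04]), 'ft_force': array([ 0.22660351,  0.74171073, -0.10085698]), 'torque': array([0.0096874 , 0.04086995, 0.02200941]), 'grip_width': 0.9990022800707479}
```

View pics/scene0.png

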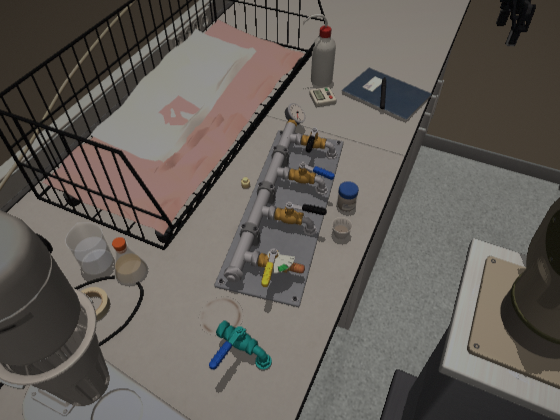

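View pics/side0.png

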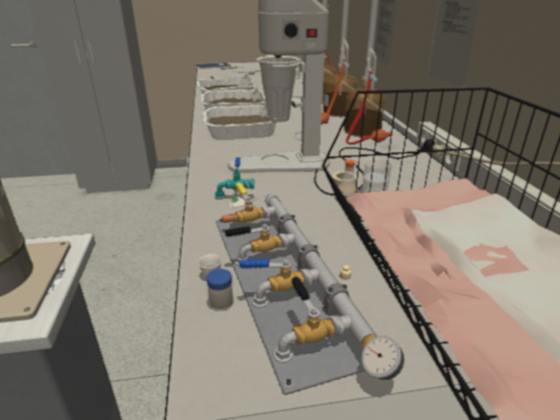

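Scene view: the gauge end (-y) is at (296,113). From there the valves run: black shut lever (311,142), blue lever on a brass valve (323,173), black open lever (314,209), yellow lever (268,272). There are two blue-levered candidates. The one at (323,173) is on a brass body on the manifold and fits pump_valve. The one at (220,353) is on the turquoise body standing alone, so it is the look-alike. I'll measure next and confirm with a crop.

```bash
python3 - <<'E'
from h import *
for n in('scene','side'):
    f=np.load(n+'0.npz'); im,P,d=f['im'],f['P'],f['d']
    hsv=cv2.cvtColor(im,cv2.COLOR_BGR2HSV)
    H,S,V=[hsv[...,i].astype(int) for i in range(3)]
    z=P[...,2]; ok=(d>0)&(z>.0)&(z<.15)&(P[...,0]>.2)&(P[...,0]<1.)&(abs(P[...,1])<.7)
    for name,m in dict(blue=(H>105)&(H<125)&(S>150)&(V>60),yellow=(H>22)&(H<32)&(S>170)&(V>100),black=(V<45)&(z>.07)&(z<.1),brass=(H>10)&(H<22)&(S>120)&(V>80)&(z>.03),green=(H>45)&(H<75)&(S>120),tube=(S<60)&(z>.05)&(z<.062)).items():
        k,l,st,ce=cv2.connectedComponentsWithStats((m&ok).astype('uint8'))
        for i in range(1,k):
            if st[i,4]<15: continue
            Q=P[l==i]; top=Q[Q[:,2]>np.percentile(Q[:,2],50)]; c=Q.mean(0)
            w,v=np.linalg.eigh(np.cov(top[:,:2].T)); 
            print(n,name,ce[i].round(),st[i,4],'mean',c.round(3),'zmax',Q[:,2].max().round(3),'topmean',top.mean(0).round(3),'dir',np.degrees(np.arctan2(v[1,1],v[0,1])).round(),'len',(np.ptp(top[:,:2]@v[:,1])).round(3))
im=np.load('scene0.npz')['im']
cv2.imwrite('pics/crop1.png',cv2.resize(im[90:380,190:380],None,fx=2.05,fy=2.05,interpolation=3))
E
```

```text
scene blue [323. 172.] 117 mean [ 0.495 -0.125  0.087] zmax 0.093 topmean [ 0.496 -0.126  0.089] dir 174.0 len 0.046
scene blue [348. 189.] 190 mean [ 0.433 -0.122  0.063] zmax 0.067 topmean [ 0.433 -0.124  0.064] dir -152.0 len 0.035
scene blue [220. 355.] 239 mean [0.497 0.339 0.086] zmax 0.09 topmean [0.498 0.339 0.087] dir 84.0 len 0.05
scene yellow [267. 273.] 152 mean [0.494 0.166 0.088] zmax 0.092 topmean [0.494 0.166 0.089] dir 103.0 len 0.046
scene black [287.  31.] 18 mean [ 0.816 -0.649  0.085] zmax 0.099 topmean [ 0.816 -0.648  0.093] dir 123.0 len 0.009
scene black [298.  33.] 15 mean [ 0.779 -0.649  0.087] zmax 0.099 topmean [ 0.779 -0.649  0.094] dir 126.0 len 0.008
scene black [297.  69.] 57 mean [ 0.709 -0.475  0.083] zmax 0.099 topmean [ 0.706 -0.471  0.091] dir 90.0 len 0.202
scene black [274.  99.] 23 mean [ 0.709 -0.325  0.083] zmax 0.097 topmean [ 0.705 -0.324  0.091] dir 88.0 len 0.044
scene black [310. 144.] 97 mean [ 0.558 -0.199  0.087] zmax 0.091 topmean [ 0.559 -0.2    0.089] dir 102.0 len 0.043
scene black [ 55. 192.] 17 mean [0.996 0.172 0.087] zmax 0.1 
[... 4688 characters left out ...]
n 0.006
side tube [411. 317.] 16 mean [ 0.72  -0.269  0.056] zmax 0.061 topmean [ 0.718 -0.269  0.059] dir 155.0 len 0.005
side tube [423. 337.] 19 mean [ 0.72  -0.309  0.056] zmax 0.062 topmean [ 0.718 -0.309  0.059] dir 180.0 len 0.005
side tube [383. 358.] 567 mean [ 0.647 -0.336  0.056] zmax 0.062 topmean [ 0.65  -0.335  0.059] dir 107.0 len 0.057
side tube [437. 359.] 18 mean [ 0.72  -0.349  0.056] zmax 0.061 topmean [ 0.719 -0.349  0.058] dir -174.0 len 0.005
side tube [452. 383.] 20 mean [ 0.72  -0.389  0.056] zmax 0.061 topmean [ 0.718 -0.389  0.059] dir 170.0 len 0.004
side tube [470. 412.] 22 mean [ 0.719 -0.429  0.056] zmax 0.062 topmean [ 0.718 -0.429  0.059] dir -178.0 len 0.006
```

View pics/crop1.png

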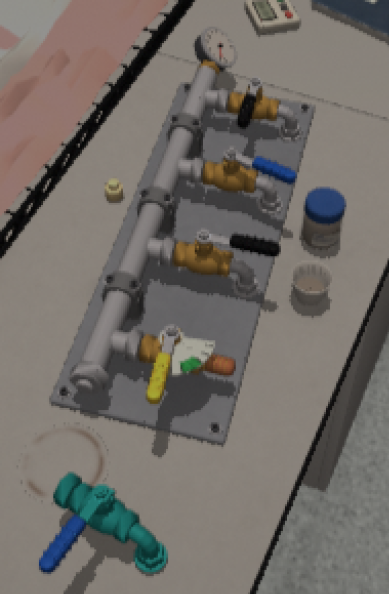

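The crop confirms it: the pump lever is the blue sleeve on the brass valve at crop (272,168), and the vent is the yellow lever over the green quadrant at (160,375). The turquoise valve at (90,510) is the look-alike and I'll leave it alone. From the line levers, the manifold yaw is about 9.5°. The pump stem is near (0.547,-0.135) and the vent stem near (0.506,0.112). I'm setting out with the fingers shut.

>>> {"method": "servo_tool", "body": {
  "deltas": [
    [[-2.5,-3.2,0],0,0],
    [[-2.5,-3.2,0],0,0],
    [[-2.5,-3.2,0],0,0],
    [[-2.5,-3.2,0],0,0],
    [[-2.5,-3.2,0],0,0],
    [[-2.5,-3.2,0],0,0],
    [[-2.5,-3.2,0],0,0],
    [[-2.5,-3.2,0],0,0],
    [[-2.5,-3.2,0],0,0],
    [[-2.5,-3.2,0],0,0],
    [[-2.5,-3.2,0],0,0],
    [[-2.5,-3.2,0],0,0]
  ],
  "force": 60
}}

```text
clock: 1.1
position: [0.4742, -0.1601, 0.2247]
ee_rot: [0.819, -0.574, -0.004, 0.002]
ft_force: [1.3, 0.4, 0.1]
grip_width: 0.001
```

>>> {"method": "servo_tool", "body": {
  "deltas": [
    [[0,0,0],-0.12,0],
    [[0,0,0],-0.12,0],
    [[0,0,0],-0.12,0],
    [[0,0,0],-0.12,0],
    [[0,0,0],-0.12,0],
    [[0,0,0],-0.12,0],
    [[0,0,0],-0.12,0],
    [[0,0,0],-0.12,0],
    [[0,0,0],-0.12,0],
    [[0,0,0],0,0]
  ]
}}

```text
clock: 1.93
position: [0.4772, -0.146, 0.2218]
ee_rot: [0.999, -0.047, -0.007, -0.003]
ft_force: [-0.1, -0.2, -0.3]
grip_width: 0.001
```

```bash
cat >> h.py <<'E'
from scipy.spatial.transform import Rotation as Ro
def st():
    s=telemetry.get_obs(); R=Ro.from_quat(s['ee_rot']).as_matrix(); p=s['position']
    print('t',round(s['clock'],2),'p',p.round(4),'x@',np.degrees(np.arctan2(R[1,0],R[0,0])).round(1),'-y@',np.degrees(np.arctan2(-R[1,1],-R[0,1])).round(1),'F',s['ft_force'].round(1),'w',round(s['grip_width'],3),'q',s['joint_pos'].round(2)); return p,R
def go(t,yaw=None):
    p,R=st(); print('to',t,'tool cm',((np.array(t)-p)@R*100).round(2))
E
python3 - <<'E'
from h import *
go([.482,-.16,.072])
im,d,c=cam('wrist'); P=cloud(d,c); np.savez('w1.npz',im=im,P=P); cv2.imwrite('pics/w1.png',im)
E
```

```text
t 1.93 p [ 0.4772 -0.146   0.2218] x@ -5.4 -y@ 84.6 F [-0.1 -0.2 -0.3] w 0.001 q [ 0.7   0.11 -0.52  1.76  0.05  1.3   0.07]
to [0.482, -0.16, 0.072] tool cm [ 0.81  1.44 14.96]
```

View pics/w1.png

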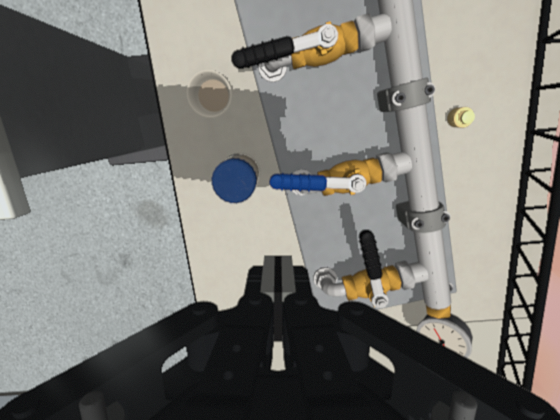

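Wrist view: the blue lever sleeve runs (272,181)–(326,183) with its stem at (357,184). The black levers have stems at (327,33) and (379,300), and the fingers at (278,265) are on the gauge side of the blue lever, as wanted. I'll refine the stems from this view.

```bash
python3 - <<'E'
from h import *
c=eyes.calibration('wrist'); f=np.load('w1.npz'); P=f['P']
for n,(u,v) in dict(a=(327,34),pump=(357,184),b=(379,300),tip=(271,181),j1=(326,183)).items():
    z=np.median(P[v-2:v+3,u-2:u+3,2]); print(n,plane(u,v,.086 if n in('tip','j1') else z,c).round(4),P[v,u].round(4))
hsv=cv2.cvtColor(f['im'],cv2.COLOR_BGR2HSV); m=(hsv[...,0]>105)&(hsv[...,0]<125)&(hsv[...,1]>150)&(P[...,2]>.08)&(P[...,2]<.095)
Q=P[m][:,:2]; w,v=np.linalg.eigh(np.cov(Q.T)); print(Q.mean(0),np.degrees(np.arctan2(v[1,1],v[0,1])),m.sum(),np.ptp(Q@v,axis=0))
E
```

```text
a [ 0.5278 -0.0147  0.0878] [ 0.5277 -0.0147  0.088 ]
pump [ 0.5473 -0.1363  0.0876] [ 0.5471 -0.136   0.0889]
b [ 0.5661 -0.2571  0.0848] [ 0.5658 -0.2565  0.0857]
tip [ 0.4716 -0.1263  0.086 ] [ 0.4717 -0.126   0.0876]
j1 [ 0.5203 -0.133   0.086 ] [ 0.5202 -0.1329  0.0865]
[ 0.49563777 -0.12916628] 167.1518154462098 768 [0.05813512 0.2508194 ]
```

>>> {"method": "servo_tool", "body": {
  "deltas": [
    [[0.4,0.8,0],0,0],
    [[0.4,0.8,0],0,0],
    [[0,0,2.5],0,0],
    [[0,0,2.5],0,0],
    [[0,0,2.5],0,0],
    [[0,0,2.5],0,0],
    [[0,0,1.5],0,0],
    [[0,0,0.8],0,0],
    [[0,0,0],0,0],
    [[0,0,0],0,0]
  ]
}}

```text
clock: 2.82
position: [0.4849, -0.1711, 0.0939]
ee_rot: [0.998, -0.068, -0.005, -0.002]
ft_force: [-0.2, 0.7, -0.0]
grip_width: -0.005
```

```bash
python3 - <<'E'
from h import *
go([.482,-.16,.072])
E
```

```text
t 2.82 p [ 0.4849 -0.1711  0.0939] x@ -7.8 -y@ 82.2 F [-0.2  0.7 -0. ] w -0.005 q [ 0.69  0.27 -0.49  1.88  0.14  1.04  0.  ]
to [0.482, -0.16, 0.072] tool cm [-0.41 -1.05  2.2 ]
```

>>> {"method": "servo_tool", "body": {
  "deltas": [
    [[0,0,1.1],0,0],
    [[0,0,0.9],0,0],
    [[0,0,0.3],0,0],
    [[0,-0.5,0],0,0],
    [[0,-0.5,0],0,0],
    [[0,0,0],0,0]
  ]
}}

```text
clock: 3.32
position: [0.4884, -0.1615, 0.0718]
ee_rot: [0.998, -0.069, -0.003, -0.001]
ft_force: [0.8, 0.2, -0.4]
grip_width: 0.001
```

```bash
python3 - <<'E'
from h import *
go([.484,-.15,.072])
E
```

```text
t 3.32 p [ 0.4884 -0.1615  0.0718] x@ -7.9 -y@ 82.1 F [ 0.8  0.2 -0.4] w 0.001 q [ 0.67  0.29 -0.49  1.9   0.16  0.99 -0.03]
to [0.484, -0.15, 0.072] tool cm [-0.6  -1.08 -0.02]
```

>>> {"method": "servo_tool", "body": {
  "deltas": [
    [[-0.2,-0.6,0],0,0],
    [[-0.2,-0.6,0],0,0],
    [[-0.2,-0.6,0],0.1,0],
    [[-0.2,-0.6,0],0.1,0],
    [[-0.2,-0.6,0],0.1,0],
    [[-0.2,-0.6,0],0.1,0],
    [[0,0,0],0,0]
  ]
}}

```text
clock: 3.9
position: [0.4853, -0.122, 0.0736]
ee_rot: [0.962, -0.275, -0.001, 0.001]
ft_force: [-0.8, -0.3, 0.2]
grip_width: -0.001
```

```bash
cat >> h.py <<'E'
def rel(stem,sgn):
    p,R=st(); q=np.r_[np.array(stem)-p[:2],0]@R*1000; print('stem in tool mm',q[:2].round(1))
    d=18.; v=p[:2]-stem; L=np.hypot(*v)*1000; print('lever angle if d=18:',(np.degrees(np.arctan2(v[1],v[0]))-sgn*np.degrees(np.arcsin(d/L))).round(1),'r',np.sqrt(L*L-d*d).round(1))
E
python3 - <<'E'
from h import *
rel([.547,-.136],1)
E
```

```text
t 3.9 p [ 0.4853 -0.122   0.0736] x@ -31.9 -y@ 58.1 F [-0.8 -0.3  0.2] w -0.001 q [ 0.57  0.25 -0.46  1.94  0.14  0.98 -0.51]
stem in tool mm [ 59.8 -20.7]
lever angle if d=18: 150.7 r 60.7
```

>>> {"method": "servo_tool", "body": {
  "deltas": [
    [[-0.2,-0.6,0],0.1,0],
    [[-0.2,-0.6,0],0.1,0],
    [[-0.2,-0.6,0],0.1,0],
    [[-0.2,-0.6,0],0.1,0],
    [[-0.2,-0.6,0],0.1,0],
    [[-0.2,-0.6,0],0.1,0],
    [[-0.1,-0.5,0],0.1,0],
    [[0,0,0],0,0]
  ]
}}

```text
clock: 4.57
position: [0.5038, -0.0871, 0.0738]
ee_rot: [0.807, -0.59, -0.001, 0.005]
ft_force: [-0.9, -0.4, -0.0]
grip_width: -0.004
```

```bash
python3 - <<'E'
from h import *
rel([.547,-.136],1)
E
```

```text
t 4.57 p [ 0.5038 -0.0871  0.0738] x@ -72.3 -y@ 17.7 F [-0.9 -0.4 -0. ] w -0.004 q [ 0.43  0.27 -0.39  1.91  0.13  0.99 -1.29]
stem in tool mm [ 59.7 -26.3]
lever angle if d=18: 115.5 r 62.7
```

>>> {"method": "servo_tool", "body": {
  "deltas": [
    [[-0.1,-0.5,0],0.1,0],
    [[0,-0.5,0],0.05,0],
    [[0,-0.5,0],0,0],
    [[0,-0.3,0],0,0],
    [[0,-0.3,0],0,0],
    [[0,-0.2,0],0,0]
  ]
}}

```text
clock: 5.07
position: [0.5213, -0.0804, 0.0728]
ee_rot: [0.769, -0.639, -0.005, 0.008]
ft_force: [-18.2, -0.2, 14.8]
grip_width: -0.003
```

```bash
python3 - <<'E'
from h import *
rel([.547,-.136],1)
E
```

```text
t 5.07 p [ 0.5213 -0.0804  0.0728] x@ -79.4 -y@ 10.6 F [-18.2  -0.2  14.8] w -0.003 q [ 0.39  0.31 -0.38  1.86  0.14  1.01 -1.43]
stem in tool mm [ 59.4 -15.1]
lever angle if d=18: 97.7 r 58.6
```

>>> {"method": "servo_tool", "body": {
  "deltas": [
    [[0,0,0],0,0],
    [[0,0,0],0,0],
    [[0,0,0],0,0],
    [[0,1.0,0],0,0],
    [[0,1.5,0],0,0],
    [[0,0.5,-1],0,0],
    [[0,0,-3],0,0],
    [[0,0,-4],0,0],
    [[0,0,-4],0,0],
    [[0,0,-2],0,0],
    [[0,0,0],0,0]
  ]
}}

```text
clock: 5.98
position: [0.4911, -0.0871, 0.2226]
ee_rot: [0.774, -0.633, -0.004, 0.007]
ft_force: [-0.1, -0.4, 0.2]
grip_width: 0.001
```

```bash
python3 - <<'E'
from h import *
go([.524,.178,.2])
E
```

```text
t 5.98 p [ 0.4911 -0.0871  0.2226] x@ -78.6 -y@ 11.4 F [-0.1 -0.4  0.2] w 0.001 q [ 0.45  0.09 -0.39  1.77  0.04  1.3  -1.32]
to [0.524, 0.178, 0.2] tool cm [-25.33  -8.52   2.04]
```

>>> {"method": "servo_tool", "body": {
  "deltas": [
    [[-3,1.0,-0.3],0,0],
    [[-3,1.0,-0.3],0,0],
    [[-3,1.0,-0.3],0,0],
    [[-2,1.0,-0.3],0,0],
    [[-2,0.5,-0.3],0,0],
    [[0,0,0],0,0],
    [[0,0,0],0,0],
    [[0,0,0],0,0]
  ]
}}

```text
clock: 6.65
position: [0.4195, 0.0347, 0.2427]
ee_rot: [0.775, -0.632, 0.003, 0.004]
ft_force: [0.6, 0.1, -0.4]
grip_width: -0.006
```

```bash
python3 - <<'E'
from h import *
st()
im,d,c=cam('wrist'); np.savez('w2.npz',im=im,P=cloud(d,c)); cv2.imwrite('pics/w2.png',im)
E
```

```text
t 6.65 p [0.4195 0.0347 0.2427] x@ -78.5 -y@ 11.5 F [ 0.6  0.1 -0.4] w -0.006 q [ 0.35 -0.11 -0.5   1.92 -0.05  1.33 -1.51]
```

View pics/w2.png

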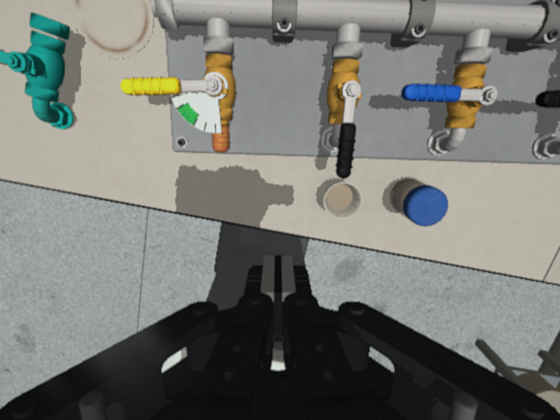

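The blue lever (405–488, 92) now lies square across its pipe and the yellow lever (122–215, 86) is still shut. The jar (425,205), crucible (341,198) and black levers look untouched. I'll measure the angles next.

```bash
cat >> h.py <<'E'
def line(P,im,lo,hi,box):
    hsv=cv2.cvtColor(im,cv2.COLOR_BGR2HSV); u0,u1,v0,v1=box
    m=(hsv[...,0]>lo)&(hsv[...,0]<hi)&(hsv[...,1]>150)&(P[...,2]>.082)&(P[...,2]<.095)
    b=np.zeros_like(m); b[v0:v1,u0:u1]=1; Q=P[m&b][:,:2].astype('float32')
    (c,s,a)=cv2.minAreaRect(Q*1000); w,v=np.linalg.eigh(np.cov(Q.T)); g=np.degrees(np.arctan2(v[1,1],v[0,1]))%180
    print('sleeve centre',np.array(c).round(1),'size',np.round(s,1),'pca dir',g.round(1),'n',len(Q)); return np.array(c)/1000,g
E
python3 - <<'E'
from h import *
f=np.load('w2.npz'); P,im=f['P'],f['im']; c=eyes.calibration('wrist')
B,_=line(P,im,105,125,(380,470,60,130)); Y,_=line(P,im,20,33,(100,200,60,120))
S={}
for n,(u,v) in dict(vent=(215,86),a=(351,90),pump=(489,96)).items(): S[n]=plane(u,v,.088,c)[:2]; print(n,S[n].round(4))
t=S['pump']-S['vent']; yaw=np.degrees(np.arctan2(-t[1],-t[0])); print('tube dir',yaw)
for q,s in((B,S['pump']),(Y,S['vent'])): w=q-s; print(np.degrees(np.arctan2(w[1],w[0])))
go([.524,.178,.2])
E
```

```text
sleeve centre [539.3 -82.8] size [13.8 50.1] pca dir 99.7 n 893
sleeve centre [495.4 160.9] size [13.8 50.1] pca dir 102.2 n 919
vent [0.5063 0.1053]
a [ 0.5268 -0.0121]
pump [ 0.5464 -0.1337]
tube dir 99.51945233030777
97.9914593317782
101.1431758316703
t 6.7 p [0.4196 0.0343 0.2426] x@ -78.5 -y@ 11.5 F [ 0.8  0.4 -0.7] w 0.002 q [ 0.35 -0.11 -0.5   1.92 -0.04  1.33 -1.51]
to [0.524, 0.178, 0.2] tool cm [-12.04 -13.11   4.1 ]
```

>>> {"method": "servo_tool", "body": {
  "deltas": [
    [[-2,-2.2,0],0,0],
    [[-2,-2.2,0],0,0],
    [[-2,-2.2,0],0,0],
    [[-2,-2.2,0],0,0],
    [[-2,-2,0],0,0],
    [[-1,-1,0],0,0],
    [[0,0,0],0,0],
    [[0,0,0],0,0]
  ]
}}

```text
clock: 7.37
position: [0.5218, 0.1612, 0.2369]
ee_rot: [0.769, -0.639, 0.001, 0.005]
ft_force: [0.3, -0.0, 0.2]
grip_width: 0.004
```

```bash
python3 - <<'E'
from h import *
go([.523,.174,.072])
E
```

```text
t 7.37 p [0.5218 0.1612 0.2369] x@ -79.5 -y@ 10.5 F [ 0.3 -0.   0.2] w 0.004 q [ 0.17  0.22 -0.63  1.63  0.14  1.35 -1.88]
to [0.523, 0.174, 0.072] tool cm [-1.37 -0.47 16.48]
```

>>> {"method": "servo_tool", "body": {
  "deltas": [
    [[-0.7,-0.4,0],0,0],
    [[-0.7,-0.4,0],0,0],
    [[0,0,2.5],0,0],
    [[0,0,2.5],0,0],
    [[0,0,2.5],0,0],
    [[0,0,2.5],0,0],
    [[0,0,1.0],0,0],
    [[0,0,0],0,0],
    [[0,0,0],0,0]
  ]
}}

```text
clock: 8.12
position: [0.529, 0.1714, 0.1251]
ee_rot: [0.766, -0.642, 0.004, 0.005]
ft_force: [0.7, -0.3, 0.4]
grip_width: 0.004
```

```bash
python3 - <<'E'
from h import *
go([.523,.174,.072])
E
```

```text
t 8.12 p [0.529  0.1714 0.1251] x@ -80.0 -y@ 10.0 F [ 0.7 -0.3  0.4] w 0.004 q [ 0.12  0.33 -0.62  1.75  0.22  1.14 -1.96]
to [0.523, 0.174, 0.072] tool cm [-0.42  0.53  5.31]
```

>>> {"method": "servo_tool", "body": {
  "deltas": [
    [[-0.2,0,2],0,0],
    [[-0.2,0,2],0,0],
    [[0,0,1],0,0],
    [[0,0,0.4],0,0],
    [[0,0,0],0,0]
  ]
}}

```text
clock: 8.53
position: [0.5332, 0.1756, 0.0772]
ee_rot: [0.766, -0.643, 0.007, 0.001]
ft_force: [0.0, -0.3, 0.9]
grip_width: 0.006
```

```bash
python3 - <<'E'
from h import *
rel([.5065,.109],-1)
E
```

```text
t 8.53 p [0.5332 0.1756 0.0772] x@ -80.1 -y@ 9.9 F [ 0.  -0.3  0.9] w 0.006 q [ 0.1   0.39 -0.6   1.78  0.27  1.04 -2.  ]
stem in tool mm [61.  37.8]
lever angle if d=18: 82.7 r 69.4
```

>>> {"method": "servo_tool", "body": {
  "deltas": [
    [[0,0.5,0.4],0,0],
    [[0,0.6,0.1],0,0],
    [[0,0.6,0],0,0],
    [[-0.2,0.6,0],-0.1,0],
    [[-0.2,0.6,0],-0.1,0],
    [[-0.2,0.5,0],-0.1,0],
    [[0,0,0],0,0],
    [[0,0,0],0,0]
  ]
}}

```text
clock: 9.2
position: [0.4984, 0.1735, 0.0774]
ee_rot: [0.855, -0.518, 0.011, -0.001]
ft_force: [-0.1, 0.7, -0.1]
grip_width: -0.001
```

```bash
python3 - <<'E'
from h import *
rel([.5065,.109],-1)
im,d,c=cam('scene'); P=cloud(d,c); line(P,im,20,33,(220,320,240,310)); 
im,d,c=cam('side'); P=cloud(d,c); line(P,im,20,33,(200,280,170,215)) 
E
```

```text
t 9.2 p [0.4984 0.1735 0.0774] x@ -62.4 -y@ 27.6 F [-0.1  0.7 -0.1] w -0.001 q [ 0.16  0.33 -0.68  1.87  0.26  1.01 -1.72]
stem in tool mm [60.9 22.7]
lever angle if d=18: 113.2 r 62.5
sleeve centre [483.4 162.4] size [11.2 47.8] pca dir 112.9 n 130
sleeve centre [482.1 157. ] size [11.5 47.8] pca dir 114.4 n 61
```

>>> {"method": "servo_tool", "body": {
  "deltas": [
    [[-0.2,0.6,0.1],-0.1,0],
    [[-0.2,0.6,0.1],-0.1,0],
    [[-0.2,0.6,0],-0.1,0],
    [[-0.2,0.3,0],-0.1,0],
    [[0,0,0],0,0],
    [[0,0,0],0,0]
  ]
}}

```text
clock: 9.8
position: [0.4801, 0.17, 0.0772]
ee_rot: [0.941, -0.338, 0.014, -0.002]
ft_force: [-0.9, 0.3, 0.4]
grip_width: 0.0
```

```bash
cat > m.py <<'E'
from h import *
rel([.5065,.109],-1)
im,d,c=cam('scene'); P=cloud(d,c); line(P,im,20,33,(220,320,240,310)); 
im,d,c=cam('side'); P=cloud(d,c); line(P,im,20,33,(200,280,170,215)) 
E
python3 m.py
```

```text
t 9.8 p [0.4801 0.17   0.0772] x@ -39.5 -y@ 50.5 F [-0.9  0.3  0.4] w 0.0 q [ 0.23  0.3  -0.75  1.92  0.27  0.99 -1.33]
stem in tool mm [59.1 30.3]
lever angle if d=18: 129.1 r 64.0
sleeve centre [0. 0.] size [0. 0.] pca dir nan n 0
sleeve centre [473.  151.6] size [21.6 48. ] pca dir 130.7 n 71
  avg = a.mean(axis, **keepdims_kw)
  ret = um.true_divide(
h.py:26: RuntimeWarning: Degrees of freedom <= 0 for slice
  (c,s,a)=cv2.minAreaRect(Q*1000); w,v=np.linalg.eigh(np.cov(Q.T)); g=np.degrees(np.arctan2(v[1,1],v[0,1]))%180
  c *= np.true_divide(1, fact)
  c *= np.true_divide(1, fact)
```

>>> {"method": "servo_tool", "body": {
  "deltas": [
    [[0,0.5,0],-0.03,0],
    [[0,0.5,0],-0.03,0],
    [[0,0,0],0,0],
    [[0,0,0],0,0]
  ]
}}

```text
clock: 10.23
position: [0.4745, 0.1646, 0.0774]
ee_rot: [0.95, -0.313, 0.014, -0.003]
ft_force: [-0.8, 0.4, 0.1]
grip_width: -0.001
```

```bash
python3 m.py 2>/dev/null
```

```text
t 10.23 p [0.4745 0.1646 0.0774] x@ -36.5 -y@ 53.5 F [-0.8  0.4  0.1] w -0.001 q [ 0.26  0.29 -0.77  1.94  0.26  0.98 -1.27]
stem in tool mm [58.8 25.7]
lever angle if d=18: 136.2 r 61.6
sleeve centre [0. 0.] size [0. 0.] pca dir nan n 0
sleeve centre [465.7 144. ] size [13.4 47.2] pca dir 141.2 n 82
```

>>> {"method": "servo_tool", "body": {
  "deltas": [
    [[0,0.4,0],0,0],
    [[0,0.1,0],0,0],
    [[0,0,0],0,0],
    [[0,0,0],0,0],
    [[0,-1,0],0,0],
    [[0,-1,0],0,0],
    [[0,-0.5,-1.5],0,0],
    [[0,-0.5,-3],0,0],
    [[0,-1,-4],0,0],
    [[0,0,-4],0,0],
    [[0,0,0],0,0]
  ]
}}

```text
clock: 11.25
position: [0.4935, 0.197, 0.2057]
ee_rot: [0.949, -0.315, 0.01, -0.002]
ft_force: [1.7, 0.6, 0.1]
grip_width: 0.002
```

```bash
python3 m.py 2>/dev/null
```

```text
t 11.25 p [0.4935 0.197  0.2057] x@ -36.7 -y@ 53.3 F [1.7 0.6 0.1] w 0.002 q [ 0.24  0.21 -0.8   1.73  0.17  1.26 -1.24]
stem in tool mm [63.  62.8]
lever angle if d=18: 110.1 r 87.1
sleeve centre [463.4 146. ] size [15.3 49.7] pca dir 142.8 n 172
sleeve centre [463.2 141.4] size [12.2 49.3] pca dir 142.2 n 79
```

>>> {"method": "servo_tool", "body": {
  "deltas": [
    [[0,0,-2],0,0],
    [[0,2,-2],0,0],
    [[0,3,0],0,0],
    [[0,3,0],0,0],
    [[0,3,0],0,0],
    [[0,2,0],0,0],
    [[0,2,0],0,0],
    [[0,0,0],0,0],
    [[0,0,0],0,0],
    [[0,0,0],0,0]
  ]
}}

```text
clock: 12.18
position: [0.3946, 0.0693, 0.2301]
ee_rot: [0.949, -0.317, -0.001, 0.003]
ft_force: [0.2, -0.3, 1.0]
grip_width: -0.001
```

```bash
python3 - <<'E'
from h import *
st()
im,d,c=cam('wrist'); np.savez('w3.npz',im=im,P=cloud(d,c)); cv2.imwrite('pics/w3.png',im)
line(cloud(d,c),im,20,33,(0,560,0,260))
im,d,c=cam('scene'); P=cloud(d,c); cv2.imwrite('pics/s3.png',im); line(P,im,20,33,(220,320,240,310)); line(P,im,105,125,(280,335,150,200))
f=np.load('scene0.npz'); print((cv2.absdiff(im,f['im'])[120:250,230:370].max(2)>40).sum())
E
```

```text
t 12.18 p [0.3946 0.0693 0.2301] x@ -36.9 -y@ 53.1 F [ 0.2 -0.3  1. ] w -0.001 q [ 0.47 -0.16 -0.68  1.97 -0.1   1.31 -0.82]
sleeve centre [464.5 143.7] size [13.9 49.5] pca dir 141.5 n 992
sleeve centre [463.7 145.8] size [14.7 50. ] pca dir 142.1 n 173
sleeve centre [539.2 -80.1] size [12.9 46.7] pca dir 99.1 n 98
3608
```

View pics/w3.png

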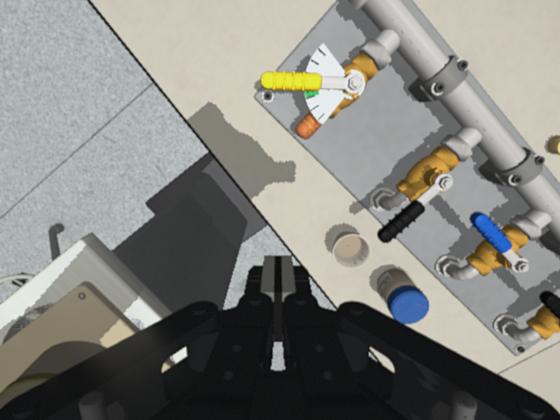

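Wrist view: the yellow lever (262–350, 80) lies almost over the green band, with a sliver of green still showing at (311,94) on the more-open side. The blue lever (475–520, 215–265) is square across its pipe. The black levers, jar (407,303) and crucible (350,250) are upright. I'll compare the lever directly with the band direction seen before it was covered.

```bash
python3 - <<'E'
from h import *
f=np.load('w2.npz'); P,im=f['P'],f['im']; h=cv2.cvtColor(im,cv2.COLOR_BGR2HSV)
m=(h[...,0]>45)&(h[...,0]<80)&(h[...,1]>120)&(P[...,2]>.06)&(P[...,2]<.08); Q=P[m]; a=np.array([.5065,.109])
for s in(a,a+[0,-.002],a+[.001,0]):
    t=np.degrees(np.arctan2(Q[:,1]-s[1],Q[:,0]-s[0])); print(s,len(Q),'green dir',np.percentile(t,[2,50,98]).round(1),t.mean().round(1))
# bystanders: before (scene0) vs now
i0=np.load('scene0.npz')['im']; im,d,c=cam('scene')
for n,(u0,u1,v0,v1) in dict(jar=(335,362,178,212),cruc=(330,354,218,242),wt=(238,254,174,192),a=(300,330,200,216),b=(303,318,132,154)).items():
    r=cv2.matchTemplate(im[v0-8:v1+8,u0-8:u1+8],i0[v0:v1,u0:u1],cv2.TM_CCOEFF_NORMED); _,k,_,l=cv2.minMaxLoc(r); print(n,'shift px',l[0]-8,l[1]-8,round(k,3))
E
```

```text
[0.5065 0.109 ] 216 green dir [130.1 143.3 156.5] 143.3
[0.5065 0.107 ] 216 green dir [128.1 140.7 153.7] 140.8
[0.5075 0.109 ] 216 green dir [131.2 144.2 157.1] 144.3
jar shift px -1 0 0.312
cruc shift px 0 0 0.999
wt shift px 0 0 0.999
a shift px 0 0 0.968
b shift px 0 0 0.999
```

```bash
python3 - <<'E'
from h import *
for n in('w1','w2','w3','scene0'):
    f=np.load(n+'.npz'); P,im=f['P'],f['im']; h=cv2.cvtColor(im,cv2.COLOR_BGR2HSV)
    m=(h[...,0]>100)&(h[...,0]<125)&(h[...,1]>120)&(P[...,2]>.055)&(P[...,2]<.07)&(P[...,0]<.47)&(P[...,0]>.35)
    print(n,P[m].mean(0).round(4),m.sum())
im,d,c=cam('side'); i0=np.load('side0.npz')['im']; r=cv2.matchTemplate(im[260:320,195:245],i0[268:308,205:235],cv2.TM_CCOEFF_NORMED); print(cv2.minMaxLoc(r))
E
```

```text
w1 [ 0.4347 -0.1262  0.0634] 1461
w2 [ 0.4347 -0.1255  0.063 ] 1275
w3 [ 0.4338 -0.1233  0.0628] 1076
scene0 [ 0.4331 -0.1214  0.0625] 229
(-0.021251853555440903, 0.9997444152832031, (0, 20), (10, 8))
```

```bash
python3 -c "
from h import *
st(); print(order.hand_in())"
```

```text
t 12.38 p [0.3949 0.0701 0.2305] x@ -36.8 -y@ 53.2 F [-0.2  0.2  1.1] w -0.0 q [ 0.47 -0.16 -0.68  1.97 -0.1   1.31 -0.82]
the job is handed in; nothing more can be done
None
```

I pushed the blue pump lever shut against its stop, then pushed the yellow vent lever to about half open, both with closed fingertips. I then backed the arm clear and handed the job in at 12.4 s; hand-in gave no verdict.

- **Pump lever:** it points at 99.1–99.7°, against a tube direction of 99.5°, so it is shut. The wrist force was about 18 N when it met the stop. There was also about 15 N upward at that moment, which I did not explain; it was gone after backing off.
- **Vent lever:** it points at 141.5–142.8°, which is about 42–43° open. The green band is centred at about 143° (141–144° depending on the stem position I assume). That puts the lever 2–3° short of 45°, within the 7.5° tolerance. I left it there rather than risk pushing past.
- **Bystanders:** the crucible, weight and both black levers match the first scene image with no pixel shift.
- **Jar:** one check disagreed. The scene-camera match was poor (0.31), probably because the arm or its shadow was in the way. The side camera matched it at zero shift (0.9997), and the wrist views put its cap within 3 mm of where it was.
- **Look-alike:** I did not go near the turquoise valve.

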